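Clamp the shaft stub and present its bearing ring above it

TASK

The shaft stub stands loose between the open jaws of the small vice: first slide the vice's moving jaw up against it until it is held snugly between the jaws. Then pick up the bearing ring lying on the bench in front of the row of green cartons and the oil bottle, carry it over that row without bumping or shifting anything in it, and hold it level, centred over the stub's brass end and about 15 mm above it, never touching the stub, so that I can brush oil on the seat. Finish while still holding the ring still there: do not put it on or let it go.

Things in the scene. Friction and masses are not known exactly. Their poses are not given: they have to be found in the camera images.
- vice: small grey steel toolmaker's vice, fixed to the bench, 52 x 186 x 54 mm (x, y, z). Origin: centre of its underside, on the bench top. Its y axis runs along the bed; the fixed jaw is at -y (clamping face at y = -48 mm), the screw's nut block (40 mm wide, y = 34 to 52 mm, up to z = 42 mm) and the small tommy bar (y = 79 to 93 mm) at +y. The bed is 50 mm wide (x = -25 to 25 mm) with its top at z = 20 mm; both jaws are 50 mm wide and reach up to z = 52 mm.
- vice_jaw (a joint): travel of the vice's moving jaw in m, 0 = fully open, growing as the jaw slides along the vice's -y towards the fixed jaw (limit 0.040). The gap between the jaws is 47.5 mm minus the travel, so on the 30 mm shank it closes at about 0.017. The screw is disengaged: the jaw is slid by hand against about 4 N of friction and stays where it is left.
- jaw_grip (a point): point in the middle of the moving jaw, 40 mm above the bench and 12 mm below the jaw's top; it travels with the jaw. The jaw is a block 50 mm wide (vice x), 28 mm long (vice y), from 21 to 52 mm above the bench; its two sides are free for gripping from above (50 mm grasp), as the bed below is no wider. Axes as the vice's.
- seat (a point): point on the top of the vice's bed (20 mm above the bench), on its centre line, where the middle of the stub's foot comes to stand when the stub is held between the jaws.
- stub: turned shaft stub, 0.3 kg, standing upright and loose on the vice's bed between the jaws: dark shank 30 mm across and 36 mm high, dark shoulder 46 mm across from 36 to 41 mm, brass bearing seat 40 mm across from 41 to 55 mm. Origin: centre of its foot, z up along its axis. Its top is 75 mm above the bench.
- stub_top (a point): centre of the upper end of the stub's brass seat, 55 mm above its foot.
- ring: bright steel bearing ring lying flat on the bench on the robot's side of the row formed by two cartons and the oil bottle, 62 mm outside diameter, bore about 46 mm, 12 mm high, about 0.12 kg (varies). Origin: centre of its underside, z along its axis. Grip it across the outside (62 mm).
- carton: small closed green carton, 71 x 60 x 50 mm (its x, y, z), one of the row between the ring and the vice, leave it alone. Origin: centre of its underside.
- flat_carton: flatter closed green carton, 71 x 70 x 30 mm (its x, y, z), one of the row between the ring and the vice, leave it alone. Origin: centre of its underside.
- bottle: ivory oil bottle with red spout, 42 mm across, 118 mm high, standing in the row with the two cartons (in any order), leave it alone. Origin: centre of its underside.
- hardness_tester: tall grey hardness tester, fixed, never moves and is not part of the job; keep the arm clear of it. Its black plinth (90 mm high) lies to the right of the vice; its head with the dial overhangs the bench towards the robot, to about x = 0.5 m, between y = -0.15 and -0.40 m, at about 0.55 to 0.8 m above the bench.
Things that resemble listed ones, but are neither listed nor needed, are in the scene too. What is shaped like the ring but purple or turquoise is not meant.

How it is judged:
On the way, in this order (a step that is already met when the one before it is completed fails the run):
1. the jaw is slid up against the stub, which stands upright between the jaws (value of joint vice_jaw above 0.0155 m and angle between stub's own z axis and vertical below 0.1 rad and distance between stub and seat below 0.012 m), for 0.2 s.
2. the ring is lifted off the bench (height (world z) of ring above 0.05 m), for 0.1 s.
At the end, for the whole second after the job is handed in: Jaw closed on the stub (travel over 0.0155 m); stub upright within 0.1 rad, foot within 12 mm of the seat; ring held still in the fingers, level within 0.14 rad, within 7 mm of the stub's axis, underside 5 to 27 mm above the stub's top, touching neither stub nor vice (all of step 1 and horizontal distance between ring and stub_top below 0.007 m and z of ring in the frame of stub_top between 0.005 and 0.027 m and angle between ring's own z axis and vertical below 0.14 rad and linear speed of ring below 0.02 m/s and contact force between the fingers and ring above 1 N and contact force between ring and stub below 0.1 N and contact force between ring and vice below 0.1 N); the arm keeps its last pose, push and grip.
It fails at once if the taller carton is shifted by more than 15 mm or tipped over (distance of carton from where it was at the start of the episode above 0.015 m or angle between carton's own z axis and vertical above 0.3 rad).
It fails at once if the flatter carton is shifted by more than 15 mm or tipped over (distance of flat_carton from where it was at the start of the episode above 0.015 m or angle between flat_carton's own z axis and vertical above 0.3 rad).
It fails at once if the oil bottle is shifted by more than 15 mm or tipped over (distance of bottle from where it was at the start of the episode above 0.015 m or angle between bottle's own z axis and vertical above 0.3 rad).
It fails at once if the ring touches the shaft stub (contact force between ring and stub above 0.3 N).
It fails at once if the ring bumps a carton or the bottle (contact force between ring and carton above 0.3 N or contact force between ring and flat_carton above 0.3 N or contact force between ring and bottle above 0.3 N).
It also fails if it takes over 64 s, if anything falls off the work surface, if the arm or the gripper's body presses on something with over 40 N, if the wrist force passes 120 N, or if a joint passes its speed limit or range.

ROBOT

A 7-joint arm with a two-finger parallel gripper is mounted at the origin on a cart in front of the work surface, level with it; the furniture and walls round the work are solid. World frame = base frame: x ahead of the robot, y to its left, z up, the work surface at z = 0. Lengths are in m, angles in rad, forces in N, time in s.
With the tool pointing down it reaches from about 0.425 to 0.8 m from the base axis. Payload 8.3 kg.
Tool frame: the origin (TCP) lies on the mounting face of the last link; the fingertips stand 173 mm ahead of it and the grasp point (between the pads) lies 155 mm ahead of it; z points along the fingers, y is the line along which they close (so a half turn about z gives the same grasp; the last joint's range is limited). The gripper opens to 85 mm and grips with 20 to 120 N. Pads are 22 mm wide; open, the fingers measure 114 mm over their backs; the gripper's body (76 mm by 85 mm) begins 54 mm behind the grasp point. The pads swing forward as they close: fully open they stand 13 mm farther back than shut.
Start: joints at [-0.063, 0.383, 0.016, 1.37, -0.006, 1.388, -0.046], TCP at [0.625, 0, 0.405] pointing down, gripper open.
Joint ranges: [-2.95, 2.95], [-0.25, 2.06], [-1.52, 1.56], [0.18, 2.33], [-1.44, 4.58], [0.02, 2.06], [-3.01, 3.01]. Speed limits (rad/s): [2.39, 2.39, 3.01, 3.01, 3.14, 3.14, 3.14].

INTERFACE

Orientations are given as a unit quaternion [w, x, y, z].
In Python, from bench import manip gives the robot as it stands. The module is installed in compiled form; this text tells all that it offers.
- The arm moves only by the shell command python3 -m jog 'ROWS' [FORCE]. ROWS is JSON, a list of rows, each an object with "translation": the shift along the tool's x, y, z in cm, a list of three; "turn": the turn, a rotation vector about the tool's x, y, z in rad, a list of three; "claw": the opening in per cent of the stroke, from 0 (shut) to 100 (fully open). In form: [{"translation": [dx, dy, dz], "turn": [rx, ry, rz], "claw": claw}, ...]. A call has 1 to 20 rows; each row shifts and turns the commanded pose from where the row before left it, along the tool's axes as they then stand; what a row does not reach is not made up. A row lasts 1/8 s, in which the tool goes at most 62.5 mm and 10.7 degrees, less where a joint would pass 70% of its speed; a pose out of reach is approached as far as the arm can. A call is refused whole if a number of a shift passes 6.25 or a number of a turn 0.188, either way. A call with a gripper value outside its range is refused whole. The fingers move at their own pace and stop on an object; FORCE is the grip in N (left out, the last holds). Time passes only in rows, so rows that do not move let the fingers close. It gives the time, the measured TCP pose, the force, the opening and the grip force at its end, in the units of the state.
- manip.sense(): the state, without advancing time (a new reading comes with each control period).
- manip.snapshot(name): name is "scene" or "side" or "wrist"; returns the picture (480x640x3 uint8, red, green, blue); there is no depth.
- manip.calibration(name): a dict with "fx", "fy", "cx", "cy" (pixels), "k1" (the pictures are not rectified: a ray, as slopes to the right and down, at radius r is drawn at 1 + k1 r^2 times it, then the intrinsics apply), "world_from_camera" (4x4, takes a point from camera to world coordinates). Camera axes: x right, y up, looking along -z (the intrinsics and any distortion apply to the point x, -y, -z); pixel columns grow to the right and rows downward; lengths in m; the calibration is good to about 2 mm. A picture is of the moment at which its call begins: read the wrist's pose just before it. calibration takes no time and is no camera call; for the wrist camera it gives the pose at the moment of the call.
- manip.sign_off(): hands the job in; it is judged then, once.
The state is a dict: "time": time; "joint_positions": joint angles; "qd": joint speeds; "joint_efforts": joint torques, N m; "position": TCP position; "eef_rot": TCP orientation; "force": force on the tool from outside, world axes, zero at the start; "ft_torque": the same for the moment, N m; "width": finger opening in m; "grasp_force": force on a finger pad.
Only numpy, scipy, OpenCV 4.12 (cv2) and the standard library are available. Lean on these libraries where they do the work, as an engineer would, in place of code of your own. Each camera call takes 0.05 s, during which the arm holds its last target. There are 200 camera calls.

## Working session

There is one attempt and no reset: what is moved stays moved. The work goes in short steps, Python scripts to look and compute and a shell command to move; the robot and the scene stay as the last step left them, time stands still between calls to the robot, and variables do not carry over. Pictures are saved under pics/ and viewed, at most 10 in all, crops included, and the job is handed in when it is done.

```bash
mkdir -p pics; cat > h.py <<'E'
import numpy as np, cv2
from bench import manip
def rays(name,uv,c=None):
    c=c or manip.calibration(name); K=np.array([[c['fx'],0,c['cx']],[0,c['fy'],c['cy']],[0,0,1.]])
    # distortion: d = u(1+k1 r^2), r of undistorted ray -> OpenCV model
    p=cv2.undistortPointsIter(np.array(uv,float).reshape(-1,1,2),K,np.array([c['k1'],0,0,0.]),None,None,(3,50,1e-9)).reshape(-1,2)
    T=np.array(c['world_from_camera']); d=np.c_[p[:,0],-p[:,1],-np.ones(len(p))]@T[:3,:3].T
    return T[:3,3],d
def onplane(name,uv,z,c=None):
    o,d=rays(name,uv,c); return o+d*((z-o[2])/d[:,2])[:,None]
def project(name,P,c=None):
    c=c or manip.calibration(name); T=np.array(c['world_from_camera']); q=(np.atleast_2d(P)-T[:3,3])@T[:3,:3]
    s=np.c_[q[:,0]/-q[:,2],-q[:,1]/-q[:,2]]; s=s*(1+c['k1']*(s**2).sum(1))[:,None]
    return s*[c['fx'],c['fy']]+[c['cx'],c['cy']]
def snap(name,fn):
    im=cv2.cvtColor(manip.snapshot(name),cv2.COLOR_RGB2BGR); cv2.imwrite(f'pics/{fn}.png',im); return im
E
python3 - <<'E'
from h import *
print(manip.sense())
for n in('scene','side','wrist'):
    c=manip.calibration(n);print(n,c['fx'],c['k1'],np.round(c['world_from_camera'],3).tolist()); snap(n,n+'0')
E
```

```text
{'time': 0.0, 'joint_positions': array([-0.06290565,  0.38429636,  0.01638545,  1.37118384, -0.0063382 ,
        1.38821489, -0.04650232]), 'qd': array([ 2.35822846e-04, -7.37256038e-04, -5.57390878e-04,  1.54826261e-03,
       -4.57121011e-05,  6.59497633e-05, -1.44110157e-03]), 'joint_efforts': array([-4.50568632e-04, -6.27588844e+01,  8.43669288e-01, -3.71825659e+01,
        1.65239023e-02,  1.39937960e-02, -1.08329079e-04]), 'position': array([6.24833383e-01, 4.63929653e-05, 4.03628878e-01]), 'eef_rot': array([-0.00072346,  0.70708899,  0.70712383, -0.00072901]), 'force': array([ 0.26582372,  0.0136873 , -0.36901874]), 'ft_torque': array([0.05207618, 0.03275772, 0.01524685]), 'grasp_force': 0.0, 'width': 0.0853229270334608}
scene 583.4380525914878 -0.04724570730825702 [[0.658, 0.365, -0.659, -0.178], [-0.753, 0.316, -0.577, -0.621], [-0.002, 0.876, 0.483, 0.644], [0.0, 0.0, 0.0, 1.0]]
side 472.8609883630145 -0.04805780584340498 [[-0.996, -0.063, 0.056, 0.635], [0.08, -0.517, 0.852, 0.892], [-0.025, 0.854, 0.52, 0.585], [0.0, 0.0, 0.0, 1.0]]
wrist 421.1400114740794 -0.06653839814203259 [[1.0, 0.0, 0.002, 0.624], [-0.001, 0.96, 0.28, 0.071], [-0.002, -0.28, 0.96, 0.372], [0.0, 0.0, 0.0, 1.0]]
```

View pics/scene0.png

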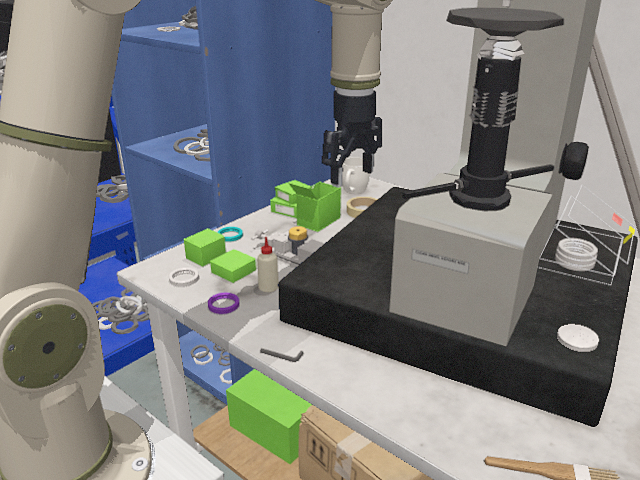

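View pics/wrist0.png

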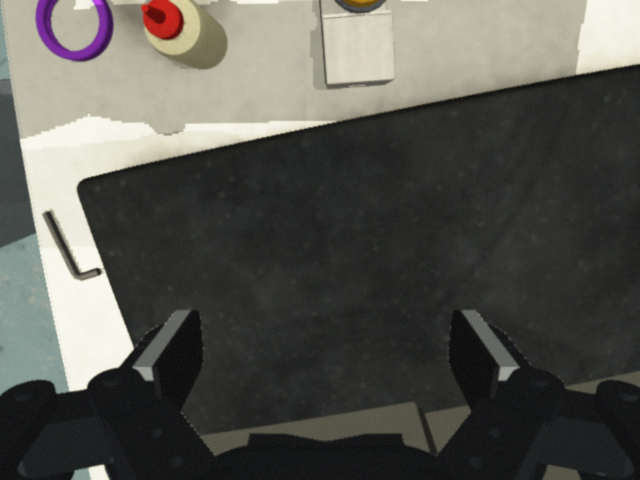

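View pics/side0.png

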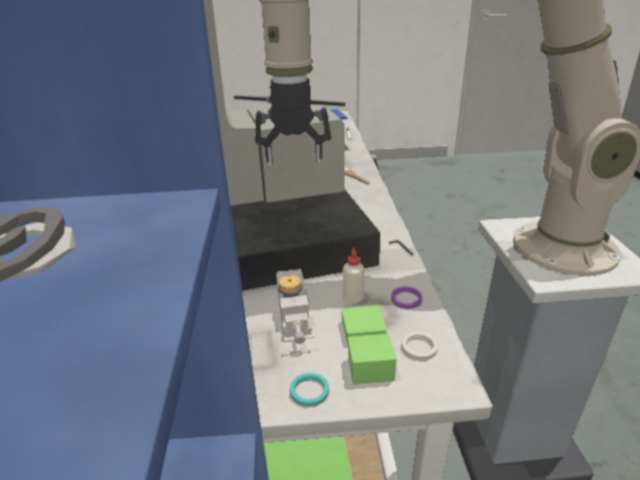

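Scene view: the ring candidates are white (184,277), purple (223,302) and turquoise (231,234). The brass stub is at (297,234), the cartons at (205,245) and (233,264), and the bottle at (267,268). Side view: white ring (419,346), purple (407,297), turquoise (310,389), stub (290,285), cartons (365,325) and (371,357), bottle (353,280). The white (bright steel) ring is on the robot's side of the row and is neither purple nor turquoise, so it fits the description.

```bash
python3 - <<'E'
from h import *
def comps(im,mask,x0,y0,x1,y1,mn=30):
    m=np.zeros_like(mask); m[y0:y1,x0:x1]=mask[y0:y1,x0:x1]
    n,l,s,c=cv2.connectedComponentsWithStats(m.astype(np.uint8)*255)
    return [(s[i].tolist(),c[i].round(1).tolist(),l==i) for i in range(1,n) if s[i][4]>=mn]
for n,br,rg,bb in(('scene',(280,220,312,248),(160,260,205,292),(250,230,285,300)),('side',(275,270,305,300),(395,328,445,365),(335,240,370,310))):
    im=cv2.imread(f'pics/{n}0.png'); h=cv2.cvtColor(im,cv2.COLOR_BGR2HSV); H,S,V=[h[...,i].astype(int) for i in range(3)]
    for s,c,m in comps(im,(H>12)&(H<28)&(S>120),*br): print(n,'brass',s,c,onplane(n,[c],.072).round(3))
    for s,c,m in comps(im,(H<8)&(S>150)&(V>90),*bb): 
        print(n,'red',s,c,onplane(n,[c],.105).round(3))
    for s,c,m in comps(im,(H>45)&(H<70)&(S>140),150,200,420,400): print(n,'green',s,c,onplane(n,[c],.03).round(3))
    for col,lo,hi in(('purple',130,160),('turq',80,95)):
        for s,c,m in comps(im,(H>lo)&(H<hi)&(S>120),150,200,460,420,80): print(n,col,s,c,onplane(n,[c],.006).round(3))
a=cv2.imread('pics/scene0.png')[215:315,150:320];b=cv2.imread('pics/side0.png')[260:410,260:450]
cv2.imwrite('pics/crop1.png',np.hstack([cv2.resize(a,(408,240),interpolation=2),cv2.resize(b,(304,240),interpolation=2)]))
E
```

```text
scene brass [289, 226, 18, 14, 199] [297.5, 232.9] [[0.642 0.16  0.072]]
scene red [262, 237, 10, 17, 74] [266.2, 247.5] [[0.509 0.118 0.105]]
scene green [271, 200, 69, 31, 1295] [312.7, 211.9] [[0.813 0.268 0.03 ]]
scene green [184, 237, 72, 45, 1220] [216.4, 259.1] [[0.497 0.264 0.03 ]]
scene green [227, 369, 76, 31, 1047] [258.6, 388.6] [[ 0.275 -0.1    0.03 ]]
scene purple [208, 293, 31, 21, 341] [223.0, 302.8] [[0.418 0.153 0.006]]
scene turq [218, 227, 25, 14, 175] [231.4, 232.9] [[0.632 0.371 0.006]]
side brass [281, 284, 18, 7, 60] [289.7, 287.8] [[0.647 0.184 0.072]]
side turq [292, 375, 35, 28, 167] [308.5, 390.9] [[0.626 0.373 0.006]]
```

View pics/crop1.png

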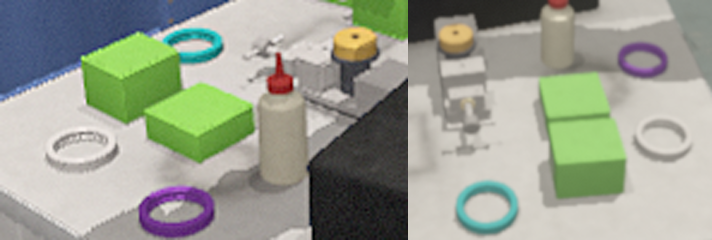

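The crop confirms it: plain bright ring in front of the cartons, with brass stub, vice and bottle as expected. I'll move the wrist camera over the work for precise measurement.

```bash
python3 -m jog '[{"translation":[4.5,-1,0],"turn":[0,0,0],"claw":100},{"translation":[4.5,-1,0],"turn":[0,0,0],"claw":100},{"translation":[4.5,-1,0],"turn":[0,0,0],"claw":100},{"translation":[4.5,-1,0],"turn":[0,0,0],"claw":100},{"translation":[0,0,0],"turn":[0,0,0],"claw":100},{"translation":[0,0,0],"turn":[0,0,0],"claw":100}]' 30
python3 - <<'E'
from h import *
import json
s=manip.sense();print(s['position'],s['eef_rot']);c=manip.calibration('wrist');snap('wrist','w1')
json.dump({k:(np.array(v).tolist()) for k,v in c.items()},open('c1.json','w'))
print(np.round(c['world_from_camera'],3).tolist())
E
```

```text
time: 0.9
position: [0.5851, 0.1796, 0.4043]
eef_rot: [0.0, 0.707, 0.707, -0.0]
force: [0.3, -0.9, 1.0]
width: 0.0855
grasp_force: 0.0
[0.58507677 0.17960872 0.40433988] [ 1.04573539e-04  7.07110624e-01  7.07102784e-01 -4.55298222e-04]
[[1.0, 0.001, 0.001, 0.585], [-0.001, 0.96, 0.281, 0.25], [-0.001, -0.281, 0.96, 0.373], [0.0, 0.0, 0.0, 1.0]]
```

View pics/w1.png

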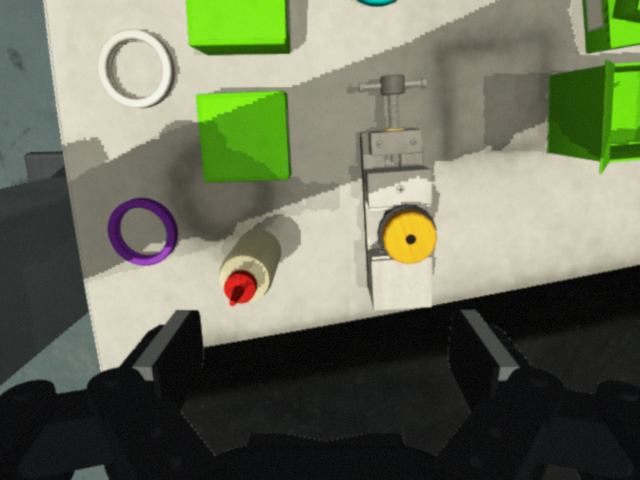

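Wrist view: ring (137,68), flat/tall cartons (245,137) and (239,25), bottle cap (240,287), brass top (410,236). The moving jaw top is about (365–432, 170–205), the fixed jaw about (372–432, 255–307).

```bash
python3 - <<'E'
from h import *
import json
c=json.load(open('c1.json')); im=cv2.imread('pics/w1.png'); h=cv2.cvtColor(im,cv2.COLOR_BGR2HSV);H,S,V=[h[...,i].astype(int) for i in range(3)]
def big(m,x0,y0,x1,y1):
    k=np.zeros(m.shape,np.uint8);k[y0:y1,x0:x1]=m[y0:y1,x0:x1]*255
    return max(cv2.findContours(k,cv2.RETR_EXTERNAL,cv2.CHAIN_APPROX_NONE)[0],key=cv2.contourArea).reshape(-1,2)
def circ(ct,z):
    P=onplane('wrist',ct,z,c)[:,:2]; (x,y),(a,b),_=cv2.fitEllipse(P.astype(np.float32)*1000); return round(x,1),round(y,1),round(a,1),round(b,1)
b=big((H>15)&(H<30)&(S>150)&(V>120),370,200,450,270); print('brass',circ(b,.075))
p=big((H>130)&(H<160)&(S>100),100,190,190,270); print('purple top',circ(p,.012))
print('ring floor V/S', np.median(V[100:130,100:130]),np.median(S[100:130,100:130]),im[66,104],im[66,125],im[30,85],im[66,87])
for t in(225,235,245):
    r=big((V>t)&(S<25),90,22,182,112); print(t,len(r),'ring',circ(r,.012))
for nm,box in(('tall',(180,0,300,60)),('flat',(185,85,300,190))):
    g=big((H>45)&(H<75)&(S>120),*box)
    z={'tall':.05,'flat':.03}[nm]; P=onplane('wrist',g,z,c); print(nm,P.min(0).round(3),P.max(0).round(3))
r=big((H<8)&(S>150)|(H>172)&(S>150),215,265,265,310);print('cap',onplane('wrist',r,.1,c).mean(0))
cv2.imwrite('pics/crop2.png',np.hstack([cv2.resize(im[120:315,350:445],None,fx=3,fy=3,interpolation=2),cv2.resize(im[20:115,90:185],(400,585),interpolation=2)]))
E
```

```text
brass (646.2, 165.6, 38.5, 38.8)
purple top (419.4, 153.3, 59.9, 63.9)
ring floor V/S 217.0 29.0 [187 205 213] [193 213 216] [193 215 219] [195 215 219]
225 208 ring (427.5, 291.2, 58.3, 58.6)
235 203 ring (427.5, 291.3, 57.5, 57.7)Traceback (most recent call last):
  File "<stdin>", line 13, in <module>
  File "<stdin>", line 6, in big
ValueError: max() iterable argument is empty
```

```bash
python3 - <<'E'
from h import *
import json
c=json.load(open('c1.json')); im=cv2.imread('pics/w1.png'); h=cv2.cvtColor(im,cv2.COLOR_BGR2HSV);H,S,V=[h[...,i].astype(int) for i in range(3)]
def big(m,x0,y0,x1,y1):
    k=np.zeros(m.shape,np.uint8);k[y0:y1,x0:x1]=m[y0:y1,x0:x1]*255
    return max(cv2.findContours(k,cv2.RETR_EXTERNAL,cv2.CHAIN_APPROX_NONE)[0],key=cv2.contourArea).reshape(-1,2)
for nm,box,z in(('tall',(180,0,300,60),.05),('flat',(185,85,300,190),.03)):
    g=big((H>45)&(H<75)&(S>120),*box); P=onplane('wrist',g,z,c); print(nm,P.min(0).round(3),P.max(0).round(3))
r=big(((H<8)|(H>172))&(S>150),215,265,265,310);print('cap',onplane('wrist',r,.1,c).mean(0))
cv2.imwrite('pics/crop2.png',cv2.resize(im[120:315,350:445],None,fx=3,fy=3,interpolation=2))
E
```

```text
tall [0.486 0.296 0.05 ] [0.559 0.332 0.05 ]
flat [0.483 0.2   0.03 ] [0.556 0.271 0.03 ]
cap [0.52415284 0.1366593  0.1       ]
```

View pics/crop2.png

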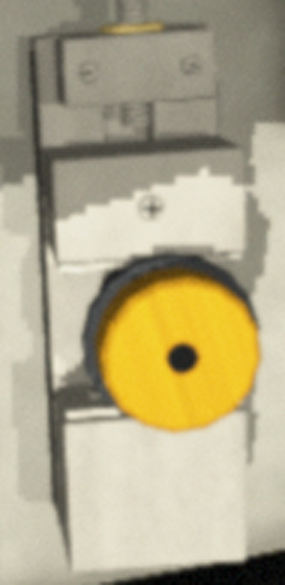

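Crop (×3, offset 350,120): moving jaw top corners (52,155), (243,147), (243,252), (58,264). Fixed jaw corners (67,420), (74,570), (245,560). The stub is right of centre on the bed.

```bash
python3 - <<'E'
from h import *
import json
c=json.load(open('c1.json'))
q=np.array([(52,155),(243,147),(243,252),(58,264),(67,420),(74,570),(245,560)])/3+[350,120]
P=onplane('wrist',q,.052,c);print(P.round(4)); print('screw',onplane('wrist',[(152/3+350,207/3+120)],.052,c).round(4))
print('nut corners',onplane('wrist',np.array([(62,38),(213,30),(216,100),(62,102)])/3+[350,120],.042,c).round(4))
E
```

```text
[[0.6161 0.2111 0.052 ]
 [0.6645 0.2133 0.052 ]
 [0.6663 0.1863 0.052 ]
 [0.6184 0.183  0.052 ]
 [0.622  0.1404 0.052 ]
 [0.6254 0.0963 0.052 ]
 [0.673  0.0991 0.052 ]]
screw [[0.6421 0.1979 0.052 ]]
nut corners [[0.6189 0.2397 0.042 ]
 [0.6575 0.2419 0.042 ]
 [0.6592 0.2242 0.042 ]
 [0.6194 0.2236 0.042 ]]
```

Vice yaw is about 0.07 rad and the jaw centre about (0.6413, 0.1984); the stub is at (0.646, 0.166) and the ring at (0.4275, 0.291). Sizes check out (jaw about 48×28 mm, carton 71×70 mm, brass 39 mm). Next I grip the jaw.

```bash
python3 -m jog '[{"translation":[1,2.8,0],"turn":[0,0,0],"claw":100},{"translation":[0.9,2.85,0],"turn":[0,0,-0.07],"claw":100},{"translation":[0,0,4],"turn":[0,0,0],"claw":100},{"translation":[0,0,4],"turn":[0,0,0],"claw":100},{"translation":[0,0,4],"turn":[0,0,0],"claw":100},{"translation":[0,0,4],"turn":[0,0,0],"claw":100},{"translation":[0,0,3],"turn":[0,0,0],"claw":100},{"translation":[0,0,1.9],"turn":[0,0,0],"claw":100},{"translation":[0,0,0],"turn":[0,0,0],"claw":100},{"translation":[0,0,0],"turn":[0,0,0],"claw":100}]' 30
python3 - <<'E'
from h import *
print(manip.sense()['position']);im=snap('wrist','w2');im2=snap('scene','s2')
cv2.imwrite('pics/c3.png',np.hstack([cv2.resize(im,(400,300)),cv2.resize(im2[150:300,200:400],(400,300),interpolation=2)]))
E
```

```text
time: 2.2
position: [0.6422, 0.1989, 0.1972]
eef_rot: [0.001, 0.682, 0.731, 0.001]
force: [0.5, -0.6, -0.0]
width: 0.0858
grasp_force: 0.0
[0.64220967 0.19887772 0.19723018]
```

View pics/c3.png

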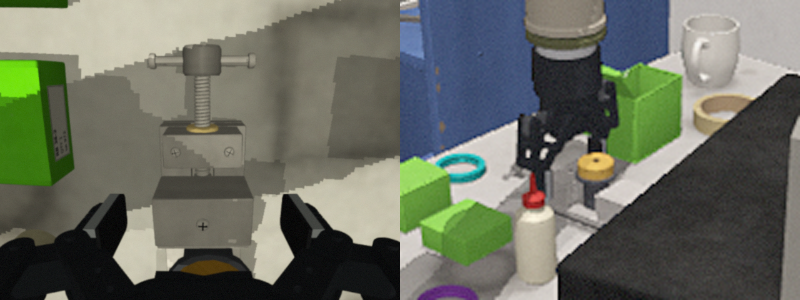

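The jaw (153–252, 178–247) sits centred and square between the fingers (120–285), so I'll close.

```bash
python3 -m jog '[{"translation":[0,0,0],"turn":[0,0,0],"claw":45},{"translation":[0,0,0],"turn":[0,0,0],"claw":45},{"translation":[0,0,0],"turn":[0,0,0],"claw":45},{"translation":[0,0,0],"turn":[0,0,0],"claw":45},{"translation":[0,0,0],"turn":[0,0,0],"claw":45},{"translation":[0,0,0],"turn":[0,0,0],"claw":45}]' 30
```

```text
time: 3.05
position: [0.6419, 0.1992, 0.1965]
eef_rot: [0.0, 0.682, 0.731, 0.001]
force: [1.2, 0.4, 5.0]
width: 0.0495
grasp_force: 35.2
```

```bash
python3 -m jog '[{"translation":[-0.2,0,0],"turn":[0,0,0],"claw":45},{"translation":[-0.2,0,0],"turn":[0,0,0],"claw":45},{"translation":[-0.2,0,0],"turn":[0,0,0],"claw":45},{"translation":[-0.2,0,0],"turn":[0,0,0],"claw":45},{"translation":[-0.2,0,0],"turn":[0,0,0],"claw":45},{"translation":[-0.2,0,0],"turn":[0,0,0],"claw":45},{"translation":[-0.2,0,0],"turn":[0,0,0],"claw":45},{"translation":[0,0,0],"turn":[0,0,0],"claw":45},{"translation":[0,0,0],"turn":[0,0,0],"claw":45}]' 30; python3 -m jog '[{"translation":[-0.1,0,0],"turn":[0,0,0],"claw":45},{"translation":[-0.1,0,0],"turn":[0,0,0],"claw":45},{"translation":[0,0,0],"turn":[0,0,0],"claw":45}]'
```

```text
time: 4.18
position: [0.6427, 0.1869, 0.1965]
eef_rot: [-0.0, 0.681, 0.732, 0.002]
force: [4.0, 5.3, 4.5]
width: 0.0493
grasp_force: 35.1
time: 4.55
position: [0.6428, 0.1851, 0.1965]
eef_rot: [-0.0, 0.681, 0.732, 0.002]
force: [4.3, 5.2, 4.5]
width: 0.0495
grasp_force: 35.1
```

```bash
python3 -m jog '[{"translation":[-0.1,0,0],"turn":[0,0,0],"claw":45},{"translation":[-0.1,0,0],"turn":[0,0,0],"claw":45},{"translation":[0,0,0],"turn":[0,0,0],"claw":45}]'; python3 -m jog '[{"translation":[-0.1,0,0],"turn":[0,0,0],"claw":45},{"translation":[-0.1,0,0],"turn":[0,0,0],"claw":45},{"translation":[0,0,0],"turn":[0,0,0],"claw":45}]'
```

```text
time: 4.92
position: [0.6428, 0.1846, 0.1966]
eef_rot: [-0.001, 0.681, 0.732, 0.003]
force: [4.6, 10.4, 2.5]
width: 0.0491
grasp_force: 34.9
time: 5.3
position: [0.6428, 0.1841, 0.1966]
eef_rot: [-0.001, 0.68, 0.733, 0.004]
force: [5.3, 13.2, 0.9]
width: 0.0497
grasp_force: 34.7
```

```bash
python3 -m jog '[{"translation":[-0.15,0,0],"turn":[0,0,0],"claw":45},{"translation":[-0.15,0,0],"turn":[0,0,0],"claw":45},{"translation":[0,0,0],"turn":[0,0,0],"claw":45}]'; python3 - <<'E'
from h import *
im=snap('scene','s3');s=snap('side','d3')
cv2.imwrite('pics/c4.png',np.hstack([cv2.resize(im[190:290,250:350],(400,400),interpolation=2),cv2.resize(s[240:340,240:340],(400,400),interpolation=2)]))
E
```

```text
time: 5.68
position: [0.6427, 0.1835, 0.1966]
eef_rot: [-0.002, 0.68, 0.734, 0.005]
force: [6.9, 21.5, -2.1]
width: 0.0495
grasp_force: 34.3
```

View pics/c4.png

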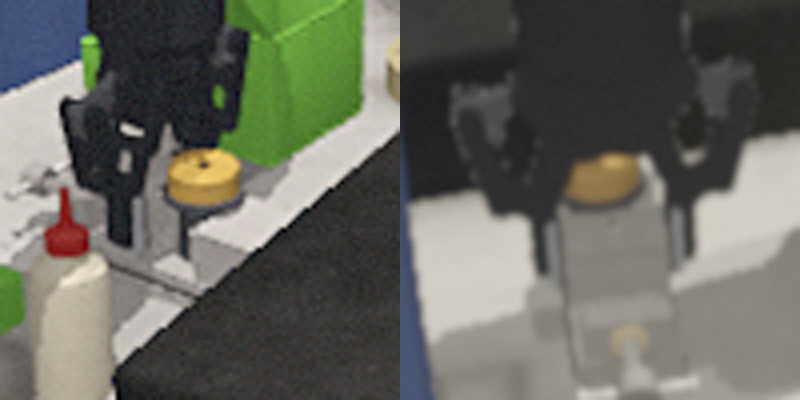

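Force climbs steeply (10 to 21 N) with the stub upright. The earlier nut-to-jaw spacing implied the jaw began a few mm in, so closure fits. I'll release, rise and measure.

```bash
python3 -m jog '[{"translation":[0,0,0],"turn":[0,0,0],"claw":100},{"translation":[0,0,0],"turn":[0,0,0],"claw":100},{"translation":[0,0,0],"turn":[0,0,0],"claw":100},{"translation":[0,0,0],"turn":[0,0,0],"claw":100},{"translation":[0,0,-3],"turn":[0,0,0],"claw":100},{"translation":[0,0,-5],"turn":[0,0,0],"claw":100},{"translation":[0,0,-5],"turn":[0,0,0],"claw":100},{"translation":[0,0,-3],"turn":[0,0,0],"claw":100},{"translation":[0,0,0],"turn":[0,0,0],"claw":100},{"translation":[0,0,0],"turn":[0,0,0],"claw":100}]'; python3 - <<'E'
from h import *
import json
c=manip.calibration('wrist');json.dump({k:(np.array(v).tolist()) for k,v in c.items()},open('c2.json','w'))
im=snap('wrist','w3'); h=cv2.cvtColor(im,cv2.COLOR_BGR2HSV);H,S,V=[h[...,i].astype(int) for i in range(3)]
k=((H>15)&(H<30)&(S>150)&(V>120)).astype(np.uint8)*255
ct=max(cv2.findContours(k,0,1)[0],key=cv2.contourArea).reshape(-1,2);P=onplane('wrist',ct,.075,c)[:,:2]*1000
print(ct.mean(0),cv2.fitEllipse(P.astype(np.float32)))
x,y=map(int,ct.mean(0));x0,y0=max(0,x-75),max(0,y-150);print(x0,y0)
cv2.imwrite('pics/c5.png',cv2.resize(im[y0:y+50,x0:x+75],None,fx=3,fy=3,interpolation=2))
E
```

```text
time: 7.02
position: [0.6429, 0.1759, 0.3548]
eef_rot: [-0.0, 0.682, 0.731, -0.001]
force: [0.1, 0.1, -0.7]
width: 0.0853
grasp_force: 0.0
[333.07647059 265.65882353] ((647.9237060546875, 157.82164001464844), (38.29780960083008, 38.65755081176758), 72.95856475830078)
258 115
```

View pics/c5.png

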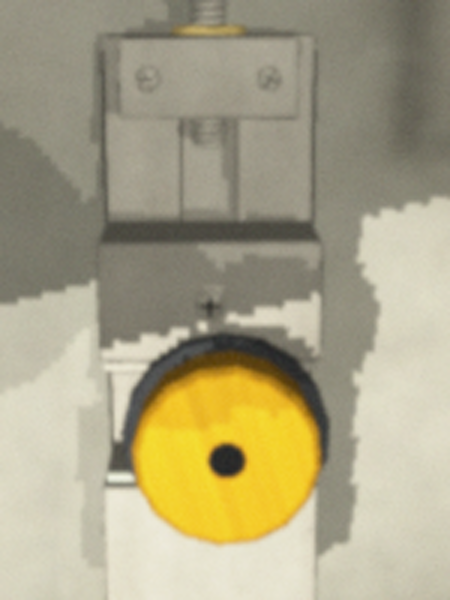

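```bash
python3 - <<'E'
from h import *
import json
c=json.load(open('c2.json')); f=lambda q,z:onplane('wrist',np.array(q)/3+[258,115],z,c)[:,:2]*1000
J=f([(100,243),(320,243),(319,358),(102,365),(107,473),(107,485),(315,490)],.052);N=f([(120,40),(299,38),(299,117),(121,117)],.042)
a=.07;R=np.array([[np.cos(a),np.sin(a)],[-np.sin(a),np.cos(a)]])
n=N.mean(0);print((R@(J-n).T).T.round(1)+[0,43]);print('nut',n,(R@(N-n).T).T.round(1)+[0,43])
print('stub in vice',(R@(np.array([647.9,157.8])-n))+[0,43])
s=R.T@np.array([0,-76.])+n;print('seat',s)
E
```

```text
[[-23.8   8.5]
 [ 23.9   8.5]
 [ 24.3 -17.4]
 [-24.  -19. ]
 [-23.5 -44.6]
 [-23.6 -47.6]
 [ 24.2 -48.8]]
nut [639.53222349 232.22420463] [[-19.4  51.1]
 [ 19.3  51.5]
 [ 19.6  34.7]
 [-19.5  34.7]]
stub in vice [  3.14184305 -31.82720588]
seat [644.84787989 156.41032861]
```

The moving jaw face is at vice y ≈ −18.7 mm (ideal −18), so travel is about 17.5 mm. The stub is upright, about 3 mm sideways and about 1 mm along from the seat, so step 1 is done. Next I go above the ring, turned so the fingers close along world y, clear of the cartons.

```bash
python3 -m jog '[{"translation":[2.6,-4.14,0],"turn":[0,0,0],"claw":100},{"translation":[2.6,-4.14,0],"turn":[0,0,0],"claw":100},{"translation":[2.6,-4.14,0],"turn":[0,0,0],"claw":100},{"translation":[2.6,-4.14,0],"turn":[0,0,0],"claw":100},{"translation":[2.6,-4.14,0],"turn":[0,0,0],"claw":100},{"translation":[0,0,0],"turn":[0,0,0.1823],"claw":100},{"translation":[0,0,0],"turn":[0,0,0.1823],"claw":100},{"translation":[0,0,0],"turn":[0,0,0.1823],"claw":100},{"translation":[0,0,0],"turn":[0,0,0.1823],"claw":100},{"translation":[0,0,2],"turn":[0,0,0.1823],"claw":100},{"translation":[0,0,2],"turn":[0,0,0.1823],"claw":100},{"translation":[0,0,2],"turn":[0,0,0.1823],"claw":100},{"translation":[0,0,2],"turn":[0,0,0.1823],"claw":100},{"translation":[0,0,2],"turn":[0,0,0.1823],"claw":100},{"translation":[0,0,0],"turn":[0,0,0],"claw":100},{"translation":[0,0,0],"turn":[0,0,0],"claw":100}]'; python3 - <<'E'
from h import *
s=manip.sense();print(s['position'],s['joint_positions'].round(2));c=manip.calibration('wrist');T=np.array(c['world_from_camera']).round(3);print(T.tolist())
im=snap('wrist','w4');h=cv2.cvtColor(im,cv2.COLOR_BGR2HSV);H,S,V=[h[...,i].astype(int) for i in range(3)]
print('expect',project('wrist',[[.4275,.2912,.012]],c))
k=((V>225)&(S<28)).astype(np.uint8)*255
for ct in cv2.findContours(k,0,1)[0]:
    if len(ct)>20 and cv2.contourArea(ct)>800:
        P=onplane('wrist',ct.reshape(-1,2),.012,c)[:,:2]*1000;print(cv2.contourArea(ct),cv2.boundingRect(ct),cv2.fitEllipse(P.astype(np.float32)))
E
```

```text
time: 9.07
position: [0.4275, 0.2913, 0.2558]
eef_rot: [0.0, 1.0, 0.002, -0.0]
force: [0.7, -0.1, 0.3]
width: 0.0854
grasp_force: 0.0
[0.42748034 0.29131787 0.25579297] [-0.65  0.28 -0.01  1.85  0.    1.01 -2.23]
[[0.003, 0.96, 0.28, 0.498], [-1.0, 0.003, 0.002, 0.291], [0.001, -0.28, 0.96, 0.224], [0.0, 0.0, 0.0, 1.0]]
expect [[324.65667077 256.50721749]]
```

```bash
python3 - <<'E'
from h import *
c=manip.calibration('wrist')
im=cv2.imread('pics/w4.png');h=cv2.cvtColor(im,cv2.COLOR_BGR2HSV)
th=np.arange(0,6.28,.4);f=lambda r,z:project('wrist',[[.4275+r*np.cos(t),.2912+r*np.sin(t),z] for t in th],c).astype(int)
for r,z in((.027,.012),(.015,0),(.036,0)): print(r,[h[v,u].tolist() if 0<=v<480 and 0<=u<640 else None for u,v in f(r,z)])
E
```

```text
0.027 [[23, 38, 135], [22, 34, 136], [22, 34, 134], [25, 37, 132], [26, 34, 129], [25, 36, 127], [26, 38, 100], [26, 38, 101], [21, 43, 100], [20, 39, 99], [24, 38, 102], [24, 33, 124], [22, 36, 126], [24, 36, 133], [23, 35, 130], [21, 38, 134]]
0.015 [[28, 32, 105], [30, 29, 104], [26, 34, 105], [30, 37, 104], [28, 42, 110], [25, 31, 107], [28, 38, 87], [25, 38, 88], [28, 35, 88], [22, 32, 87], [20, 43, 107], [26, 33, 107], [25, 41, 106], [30, 31, 107], [26, 37, 104], [28, 34, 105]]
0.036 [[22, 36, 107], [23, 41, 107], [24, 36, 107], [28, 38, 107], [28, 41, 112], [23, 37, 110], [28, 34, 90], [21, 29, 88], [23, 34, 91], [35, 36, 86], [25, 38, 88], [28, 36, 106], [23, 31, 106], [28, 35, 103], [26, 35, 108], [32, 38, 106]]
```

```bash
python3 - <<'E'
from h import *
c=manip.calibration('wrist')
g=cv2.GaussianBlur(cv2.imread('pics/w4.png').max(2),(3,3),0).astype(float)
th=np.arange(0,6.28,.1); rr=np.arange(.026,.037,.00025); out=[]
for t in th:
    P=np.array([[.4275+r*np.cos(t),.2912+r*np.sin(t),.012] for r in rr]); uv=project('wrist',P,c).astype(np.float32)
    v=cv2.remap(g.astype(np.float32),uv[None,:,0],uv[None,:,1],1)[0]; i=np.argmin(np.gradient(v)); out.append(P[i,:2]*1000)
out=np.array(out,np.float32);print(cv2.fitEllipse(out)); e=np.hypot(*(out-[427.5,291.2]).T);print(e.round(1))
E
```

```text
((428.22918701171875, 291.6830749511719), (59.272674560546875, 60.7033576965332), 92.22856903076172)
[31.  31.2 31.  31.3 31.2 31.3 31.2 31.  30.8 30.5 30.3 30.3 30.3 30.2
 30.3 30.3 30.3 30.  30.  30.  30.2 30.  30.  29.8 30.  29.7 29.7 29.5
 29.5 29.8 29.7 29.5 29.5 29.3 29.2 29.  29.5 29.5 29.2 29.5 29.2 29.3
 29.  29.2 29.3 29.3 29.2 29.  29.  29.3 29.3 29.5 29.2 29.3 29.7 30.3
 30.5 30.5 30.8 30.8 31.  31.  31. ]
```

The ring stands out in shadow at (428.2, 291.7) with a 60 mm rim, matching the earlier fix. Descending and gripping.

```bash
python3 -m jog '[{"translation":[0.07,-0.04,3],"turn":[0,0,0],"claw":100},{"translation":[0,0,3],"turn":[0,0,0],"claw":100},{"translation":[0,0,1.6],"turn":[0,0,0],"claw":100},{"translation":[0,0,0.8],"turn":[0,0,0],"claw":100},{"translation":[0,0,0],"turn":[0,0,0],"claw":100},{"translation":[0,0,0],"turn":[0,0,0],"claw":100}]' 30;  python3 -m jog '[{"translation":[0,0,0],"turn":[0,0,0],"claw":60},{"translation":[0,0,0],"turn":[0,0,0],"claw":60},{"translation":[0,0,0],"turn":[0,0,0],"claw":60},{"translation":[0,0,0],"turn":[0,0,0],"claw":60},{"translation":[0,0,0],"turn":[0,0,0],"claw":60},{"translation":[0,0,0],"turn":[0,0,0],"claw":60}]' 40
```

```text
time: 9.88
position: [0.4286, 0.292, 0.1727]
eef_rot: [-0.001, 1.0, 0.0, 0.001]
force: [-0.2, 0.2, -0.9]
width: 0.0849
grasp_force: 0.0
time: 10.62
position: [0.4284, 0.2919, 0.1729]
eef_rot: [-0.0, 1.0, 0.0, 0.0]
force: [-1.8, -1.6, 8.4]
width: 0.0598
grasp_force: 41.3
```

```bash
python3 -m jog '[{"translation":[0,0,-0.5],"turn":[0,0,0],"claw":60},{"translation":[0,0,-1.5],"turn":[0,0,0],"claw":60},{"translation":[0,0,-3],"turn":[0,0,0],"claw":60},{"translation":[0,0,-4],"turn":[0,0,0],"claw":60},{"translation":[0,0,-4],"turn":[0,0,0],"claw":60},{"translation":[0,0,-4],"turn":[0,0,0],"claw":60},{"translation":[0,0,-2],"turn":[0,0,0],"claw":60},{"translation":[0,0,-1],"turn":[0,0,0],"claw":60},{"translation":[0,0,0],"turn":[0,0,0],"claw":60},{"translation":[0,0,0],"turn":[0,0,0],"claw":60}]'; python3 - <<'E'
from h import *
s=manip.sense();print(s['position'],s['eef_rot'])
im=snap('wrist','w5');s=snap('side','d5');a=snap('scene','s5')
u=project('side',[[.428,.292,.2]]).astype(int)[0];v=project('scene',[[.428,.292,.2]]).astype(int)[0];print(u,v)
cr=lambda i,p:cv2.resize(i[max(0,p[1]-60):p[1]+60,max(0,p[0]-60):p[0]+60],(400,300),interpolation=2)
cv2.imwrite('pics/c6.png',np.vstack([np.hstack([cr(s,u),cr(a,v)]),np.hstack([cv2.resize(im,(400,300),interpolation=cv2.INTER_AREA),cv2.resize(im[280:480,187:453],(400,300),interpolation=2)])]))
E
```

```text
time: 11.88
position: [0.4279, 0.2915, 0.3706]
eef_rot: [0.001, 1.0, 0.0, -0.001]
force: [-0.2, 0.1, -0.9]
width: 0.0592
grasp_force: 43.4
[0.42794692 0.29149212 0.37064243] [ 5.34304211e-04  9.99999559e-01  7.36203104e-05 -7.69065143e-04]
[429 252] [172 191]
```

View pics/c6.png

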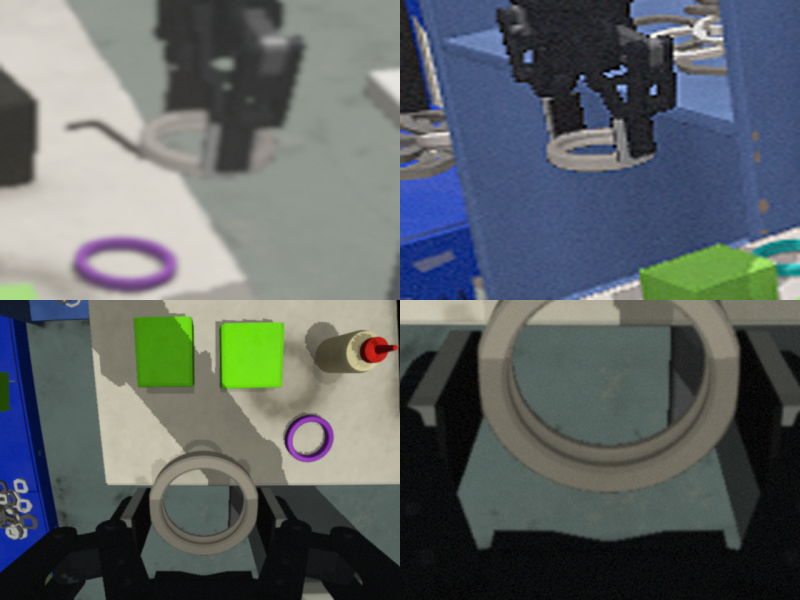

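The last view shows the ring level between the pads, with the cartons and bottle untouched. I'll measure the ring's position relative to the TCP from the saved wrist image.

```bash
python3 - <<'E'
from h import *
from scipy.optimize import least_squares
c=manip.calibration('wrist');s=manip.sense();p=s['position'];z=p[2]-.161
g=cv2.GaussianBlur(cv2.imread('pics/w5.png'),(3,3),0).astype(np.float32)
for lab,r0,r1,sg in(('outer',.027,.036,0),('bore',.019,.027,0)):
  cx,cy=p[0],p[1]
  for it in range(4):
    rr=np.arange(r0,r1,.0002);out=[]
    for t in np.arange(-1.2,1.2,.05) if lab=='outer' else np.arange(0,6.28,.1):
        P=np.c_[cx+rr*np.cos(t),cy+rr*np.sin(t),rr*0+z];uv=project('wrist',P,c).astype(np.float32)
        v=cv2.remap(g,uv[None,:,0],uv[None,:,1],1)[0];i=np.argmax(np.abs(np.gradient(v,axis=0)).sum(1));out.append(P[i,:2])
    out=np.array(out);q=least_squares(lambda a:np.hypot(out[:,0]-a[0],out[:,1]-a[1])-a[2],[cx,cy,(r0+r1)/2],loss='soft_l1',f_scale=.0005)
    cx,cy=q.x[:2]
  res=np.abs(q.fun)if 0 else np.hypot(out[:,0]-cx,out[:,1]-cy)-q.x[2]
  print(lab,((q.x[:2]-p[:2])*1000).round(2),(q.x[2]*1000).round(2),'med|res|mm',(np.median(abs(res))*1000).round(2))
E
```

```text
outer [-0.52  0.16] 30.96 med|res|mm 0.44
bore [ 2.39 -0.76] 21.29 med|res|mm 0.27
```

Outer arc radius 30.96 mm matches 31, and the offset is under 1 mm. Carrying over the row at height.

```bash
python3 -m jog '[{"translation":[2,1.2,0],"turn":[0,0,0],"claw":60},{"translation":[4,2.4,0],"turn":[0,0,0],"claw":60},{"translation":[4,2.4,0],"turn":[0,0,0],"claw":60},{"translation":[4,2.4,0],"turn":[0,0,0],"claw":60},{"translation":[4,2.4,0],"turn":[0,0,0],"claw":60},{"translation":[3,2,0],"turn":[0,0,0],"claw":60},{"translation":[1,0.6,0],"turn":[0,0,0],"claw":60},{"translation":[0,0,2],"turn":[0,0,0],"claw":60},{"translation":[0,0,3],"turn":[0,0,0],"claw":60},{"translation":[0,0,1.5],"turn":[0,0,0],"claw":60},{"translation":[0,0,0],"turn":[0,0,0],"claw":60},{"translation":[0,0,0],"turn":[0,0,0],"claw":60},{"translation":[0,0,0],"turn":[0,0,0],"claw":60}]'; python3 - <<'E'
from h import *
from scipy.optimize import least_squares
s=manip.sense();p=s['position'];print(p,s['eef_rot'].round(4),s['joint_positions'].round(2))
# check by outside cameras: brass & ring outline masks
for n in('scene','side'):
    im=snap(n,n+'6');h=cv2.cvtColor(im,cv2.COLOR_BGR2HSV);H,S,V=[h[...,i].astype(int) for i in range(3)]
    u,v=project(n,[[.648,.157,.072]])[0].astype(int);k=np.zeros(H.shape,np.uint8);m=((H>12)&(H<28)&(S>120));k[v-18:v+18,u-18:u+18]=m[v-18:v+18,u-18:u+18]*255
    ys,xs=np.nonzero(k);print(n,'brass px',xs.min(),xs.max(),ys.min(),ys.max(),'expected top rim',project(n,[[.648+.02*np.cos(t),.157+.02*np.sin(t),.075] for t in np.arange(0,6.28,.1)])[:,0].round(1)[[0]], 
     'x range exp', *(f(project(n,[[.648+.02*np.cos(t),.157+.02*np.sin(t),.07] for t in np.arange(0,6.28,.1)])[:,0]).round(1) for f in(np.min,np.max)))
im=snap('wrist','w6')
E
```

```text
time: 13.65
position: [0.6485, 0.1579, 0.3081]
eef_rot: [-0.0, 1.0, 0.0, 0.001]
force: [0.3, -0.8, -1.2]
width: 0.0599
grasp_force: 43.4
[0.64852496 0.15788248 0.30813837] [-4.e-04  1.e+00  1.e-04  1.e-03] [-0.37  0.53  0.12  1.38 -0.06  1.23 -1.81]
scene brass px 292 309 227 240 expected top rim [306.4] x range exp 291.0 309.4
side brass px 281 298 275 288 expected top rim [278.1] x range exp 278.3 299.4
```

```bash
python3 - <<'E'
from h import *
from scipy.optimize import least_squares
c=manip.calibration('wrist');p=manip.sense()['position'];im=cv2.imread('pics/w6.png');h=cv2.cvtColor(im,cv2.COLOR_BGR2HSV);H,S,V=[h[...,i].astype(int) for i in range(3)]
k=((H>12)&(H<30)&(S>110)&(V>60)).astype(np.uint8)*255
u,v=project('wrist',[[.648,.157,.075]],c)[0];print('exp px',u,v)
for ct in cv2.findContours(k,0,1)[0]:
    if cv2.contourArea(ct)>60: P=onplane('wrist',ct.reshape(-1,2),.075,c)[:,:2]*1000;print(cv2.boundingRect(ct),cv2.contourArea(ct),P.min(0).round(1),P.max(0).round(1))
g=cv2.GaussianBlur(im,(3,3),0).astype(np.float32);z=p[2]-.161;cx,cy=p[:2]
rr=np.arange(.027,.036,.0002)
for it in range(4):
    out=[]
    for t in np.arange(-1.2,1.2,.05):
        P=np.c_[cx+rr*np.cos(t),cy+rr*np.sin(t),rr*0+z];uv=project('wrist',P,c).astype(np.float32)
        w=cv2.remap(g,uv[None,:,0],uv[None,:,1],1)[0];out.append(P[np.argmax(np.abs(np.gradient(w,axis=0)).sum(1)),:2])
    out=np.array(out);q=least_squares(lambda a:np.hypot(out[:,0]-a[0],out[:,1]-a[1])-a[2],[cx,cy,.031],loss='soft_l1',f_scale=.0005);cx,cy=q.x[:2]
print('ring-TCP',(q.x[:2]-p[:2])*1000,q.x[2])
E
```

```text
exp px 326.1401096854747 264.9539894458828
(293, 271, 68, 28) 1317.5 [629.9 139.7] [644.8 173.9]
(292, 220, 72, 29) 1133.5 [656.9 138.6] [671.3 174. ]
ring-TCP [16.50718249 -0.65887079] 0.02270001625479858
```

Brass as seen through and around the ring spans y 138.6–174 and has its rear edge at x ≈ 630, so it is centred about (0.649, 0.1565) and within about 1.5 mm of the ring. Final descent.

```bash
python3 -m jog '[{"translation":[0,0.1,1],"turn":[0,0,0],"claw":60},{"translation":[0,0,1],"turn":[0,0,0],"claw":60},{"translation":[0,0,1],"turn":[0,0,0],"claw":60},{"translation":[0,0,0.8],"turn":[0,0,0],"claw":60},{"translation":[0,0,0.6],"turn":[0,0,0],"claw":60},{"translation":[0,0,0],"turn":[0,0,0],"claw":60},{"translation":[0,0,0],"turn":[0,0,0],"claw":60},{"translation":[0,0,0],"turn":[0,0,0],"claw":60}]'; python3 - <<'E'
from h import *
p=manip.sense()['position'];zb=p[2]-.173;print(p,'underside',zb)
for n in('scene','side'):
    im=snap(n,n+'7');h=cv2.cvtColor(im,cv2.COLOR_BGR2HSV);H,S,V=[h[...,i].astype(int) for i in range(3)]
    u,v=project(n,[[.648,.157,.072]])[0].astype(int);m=(H>12)&(H<28)&(S>110);w=m[v-20:v+20,u-20:u+20];ys,xs=np.nonzero(w)
    t=np.arange(0,6.28,.05);C=lambda r,z,a=.648,b=.157:project(n,np.c_[a+r*np.cos(t),b+r*np.sin(t),t*0+z])
    print(n,'brass',xs.min()+u-20,xs.max()+u-19,ys.min()+v-20,ys.max()+v-19,'exp x',C(.02,.065)[:,0].min().round(1),C(.02,.065)[:,0].max().round(1),'y bottom',C(.02,.061)[:,1].max().round(1),'ring bottom y exp',C(.031,zb,*p[:2])[:,1].max().round(1),'ring x exp',C(.031,zb,*p[:2])[:,0].min().round(1),C(.031,zb,*p[:2])[:,0].max().round(1))
    # column profile through ring/brass centre
    print([h[r,u].tolist() for r in range(v-24,v+14,2)])
E
```

```text
time: 14.8
position: [0.6484, 0.1568, 0.2632]
eef_rot: [-0.0, 1.0, 0.0, 0.0]
force: [-1.4, 0.4, -1.9]
width: 0.0597
grasp_force: 43.4
[0.6483566  0.15675961 0.26319361] underside 0.09019360571250612
scene brass 292 310 230 241 exp x 291.1 309.4 y bottom 241.1 ring bottom y exp 231.2 ring x exp 285.9 314.6
[[47, 149, 139], [48, 152, 138], [48, 171, 134], [40, 39, 156], [15, 17, 148], [3, 15, 170], [46, 112, 127], [46, 167, 127], [46, 89, 144], [3, 11, 231], [7, 14, 160], [150, 3, 156], [21, 156, 191], [21, 149, 205], [20, 158, 150], [20, 161, 152], [19, 143, 144], [123, 29, 87], [90, 5, 48]]
side brass 280 299 280 290 exp x 278.5 299.6 y bottom 290.6 ring bottom y exp 281.1 ring x exp 271.4 304.6
[[120, 6, 44], [120, 5, 47], [135, 11, 48], [90, 9, 54], [120, 10, 51], [0, 0, 45], [0, 0, 48], [0, 5, 48], [0, 0, 49], [150, 5, 48], [0, 0, 48], [0, 5, 54], [17, 32, 112], [18, 101, 149], [19, 123, 153], [19, 124, 152], [19, 122, 146], [19, 115, 135], [16, 38, 87]]
```

```bash
python3 -c "
from bench import manip
print(manip.sense()['qd'].round(3)); print(manip.sign_off())"
```

```text
[ 0.     0.004 -0.001  0.002 -0.002 -0.001 -0.001]
the job is handed in; nothing more can be done
None
```

The job is handed in, with no verdict returned: the jaw is closed on the upright stub, and the ring is held still and level about 15 mm above the brass end, centred to within about 2 mm by my measurements.

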